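# Hold the bag clip gaping over the feeding chart

### The arm

A 6-joint arm with a two-finger parallel gripper is mounted at the origin on the work surface. World frame = base frame: x ahead of the robot, y to its left, z up, the work surface at z = 0. Lengths are in m, angles in rad, forces in N, time in s.
With the tool pointing down it reaches from about 0.225 to 0.875 m from the base axis. Payload 3.4 kg.
Tool frame: the origin (TCP) lies at the very end of the fingers, on their centre line; the grasp point (between the pads) lies 19 mm behind it (grip_depth is the distance from the TCP to the grasp point, in m); x points along the fingers, z is the direction in which the jaws open and shut, and the axes are right-handed (so a half turn about x gives the same grasp; the last joint's range is limited). The gripper opens to 85 mm and grips with 20 to 120 N. Pads are 22 mm wide; open, the fingers measure 114 mm over their backs; the gripper's body (76 mm by 85 mm) begins 54 mm behind the grasp point. The pads swing forward as they close: fully open they stand 13 mm farther back than shut.
Start: joints at [-0.121, 0.276, 1.505, -0, 1.361, -0.121], TCP at [0.575, -0, 0.197] pointing down, gripper open.
Joint ranges: [-2.89, 2.89], [-0.75, 2.08], [0.22, 2.7], [-1.18, 4.32], [0.11, 2.71], [-2.7, 2.7]. Speed limits (rad/s): [2.57, 2.57, 3.14, 3.14, 3.14, 3.14].

### API

Orientations are given as a unit quaternion [w, x, y, z].
In Python, from rig import get_state, get_image, sign_off, grip_depth gives the robot as it stands. The module is installed in compiled form; this text tells all that it offers.
- The arm moves only by the tool arm_command, never from a script. Its argument "series" is a list of rows, each an object with "dp": the shift along the tool's x, y, z scaled (see below), a list of three; "angular": the turn, a rotation vector about the tool's x, y, z scaled (see below), a list of three; "gripper": the finger opening in mm, from 0 to 85.4. A call has exactly 8 rows; each row shifts and turns the pose as measured when the row begins, along the tool's axes as they then stand; what a row does not reach is not made up. The controller multiplies each number of a shift by 0.12 m and each number of a turn by 90 degrees. A row lasts 1/8 s, in which the tool goes at most 62.5 mm and 10.7 degrees, less where a joint would pass 70% of its speed; a pose out of reach is approached as far as the arm can. A call with a number of a shift or a turn outside -1 to 1 is refused whole. A call with a gripper value outside its range is refused whole. The fingers move at their own pace and stop on an object; "grip_force" is the grip in N (left out, the last holds). Time passes only in rows, so rows that do not move let the fingers close, or fill a call up. It gives the time, the measured TCP pose, the force and the opening at its end, in the units of the state.
- get_state(): the state, without advancing time (a new reading comes with each control period).
- get_image(name): name is "scene" or "side" or "wrist"; returns a dict with "image" (384x512x3 uint8, blue, green, red), "depth" (384x512 float32, m along the optical axis (not along the pixel's ray), 0 where there is no reading), "mtx" (3x3 intrinsics, pixels), "view" (4x4, takes a point from world to camera coordinates); the wrist camera has in their place "mount" (4x4, takes a point from camera to tool coordinates, whose origin is the TCP and whose axes are the tool frame's). Camera axes: x right, y up, looking along -z (the intrinsics and any distortion apply to the point x, -y, -z); pixel columns grow to the right and rows downward; lengths in m; the calibration is good to about 2 mm. A picture is of the moment at which its call begins: read the wrist's pose just before it.
- sign_off(): hands the job in, once; it reports no verdict.
The state is a dict: "clock": time; "qpos": joint angles; "qd": joint speeds; "effort": joint torques, N m; "position": TCP position; "ee_rot": TCP orientation; "contact_force": force on the tool from outside, world axes, zero at the start; "moment": the same for the moment, N m; "width": finger opening in m.
Only numpy, scipy, OpenCV 4.12 (cv2) and the standard library are available. Lean on these libraries where they do the work, as an engineer would, in place of code of your own. Each camera call takes 0.05 s, during which the arm holds its last target. There are 200 camera calls.

### The job

Squeeze open the bag clip that is parked on the clear divider in the drawer so that it comes free without dragging, lift it off, and carry it to the feeding chart, the card standing upright in the wooden stand. Lower it, squeezed wide open, astride the middle of the card's top edge and straight along it, with the jaw ends about a centimetre down on either side and the clip touching the card nowhere, so that today's note can be slipped in beside the card. Finish holding it gaping there: do not let it shut or let go, and leave the card stand and the other things in the drawer where they are.

Things in the scene. Friction and masses are not known exactly. Their poses are not given: they have to be found in the camera images.
- drawer: Varnished plywood drawer set on the worktop, does not move, turned up to 0.2 rad: 360 mm (x) by 280 mm (y), walls 75 mm high, 10 mm thick, floor 6 mm, front (-x end) 85 mm high with a small knob. Origin: centre of its underside. A clear plastic divider, 4 mm thick, has a long wall along x at y = 0 (x -165 to +163 mm, top 75 mm above the worktop) and a cross wall at x = +75 mm, top 66 mm.
- divider_top (a point): Middle of the long divider wall's top edge, 75 mm above the worktop; axes as the drawer's (x along the wall, y across it). The clip starts clamped on this wall, between 75 mm to the -x and 35 mm to the +x of here, its pin 20 mm above the edge, its lip ends 12 mm below the edge.
- clip: White plastic spring bag clip, 67 mm tall, 64 mm wide along its hinge pin, 44 g. Origin: middle of the pin. z: up to the two finger tails; y: along the pin; x: across the jaws, from b to a. It starts upright, y along the divider wall. Squeezing the tails together along x swings the jaws, below the pin, apart; the spring shuts them on release. The same turned half round.
- clip_lever_a (a joint): Opening angle of lever a, rad; lever b always turns equally the other way. 0: lips 4 mm apart, as parked on the divider; -0.07: lips shut; 0.36: tails squeezed to the stop, jaw ends 26 mm apart. The stop takes a hard squeeze. The spring needs about 10 N on each tail at full opening.
- jaw_a (a point): Inner lower end of jaw a, middle of its lip's length; 32 mm below the pin and 2 mm from the clip's middle when parked, 31 mm below and 13 mm out when fully open. The 64 mm long, 9 mm high, 3 mm thick lip stands outside and above it. The levers bow out to 11 mm from the middle when parked, 17 mm open.
- jaw_b (a point): The same point on jaw b, opposite. The distance jaw_a to jaw_b is the gape: 4 mm parked, 26 mm fully open.
- tail_a (a point): Point on the flat outer face of tail a where a finger presses. Tails: 34 mm wide (y), 3 mm thick. Parked they splay: 44 mm over the tips, tips 33 mm above the pin, this point 21 mm above the pin and 18 mm from the middle. Squeezed to the stop they are upright and parallel, 18 mm over the outer faces, from 4 to 38 mm above the pin, this point 26 mm up and 9 mm out.
- tail_b (a point): The same point on tail b, opposite.
- card_stand: Feeding chart: a stiff white laminated card with ruled lines, 105 mm wide, 148 mm high, 2 mm thick, standing upright in a slot of a light wooden block 120 mm (y) x 56 mm (x) x 26 mm high; loose on the worktop, about 0.2 kg. Origin: centre of the block's underside. x is square to the card's faces, y along the card's width, z up; the card's middle plane is x = 0.
- card_top (a point): Middle of the card's top edge, 164 mm above the worktop; axes as the stand's (x across the card, y along the edge).
- mug: White ceramic mug, 76 mm across, 80 mm high, standing in the drawer beyond the cross wall. Origin: centre of its underside. Leave alone.
- dispenser: Blue pill-shaped formula dispenser with a twist cap, 66 mm across, 105 mm high, standing in the drawer beyond the cross wall. Origin: centre of its underside. Leave alone.
- spoon_1: Baby spoon with a mint silicone grip, 141 mm long, 9 mm high, lying on the drawer floor on the divider's +y side. Origin: near its middle, underside. Leave alone.
- spoon_2: Second spoon like it, on the divider's -y side. Leave alone.
There are look-alikes about, which are no part of the job. Of the things that look like the card_stand, take the one that is farthest to the robot's left at the start.

How it is judged:
By the outcome, as a careful person would: the job done as asked, in the order asked, and still so for the second after the job is handed in, while the arm keeps its last pose, push and grip.
It also fails if it takes over 38 s, if anything falls off the work surface, if the arm or the gripper's body presses on something with over 40 N, if the wrist force passes 120 N, or if a joint passes its speed limit or range.

## Working session

There is one attempt and no reset: what is moved stays moved. The work goes in short steps, Python scripts to look and compute and a tool call to move; the robot and the scene stay as the last step left them, time stands still between calls to the robot, and variables do not carry over. Pictures are saved under pics/ and viewed, about 8 in all and at most 12, crops included, and the job is handed in when it is done.

Besides the shell and the picture viewer there is one more tool, called as name(argument=value, ...) on one line, values as JSON. arm_command: Moves the arm, as the interface text tells. Its arguments: {"type":"object","properties":{"series":{"type":"array","items":{"type":"object","properties":{"dp":{"type":"array","items":{"type":"number"}},"angular":{"type":"array","items":{"type":"number"}},"gripper":{"type":"number"}}}},"grip_force":{"type":"number"}},"required":["series"]}

```bash
mkdir -p pics; cat > h.py <<'E'
import numpy as np, cv2
from rig import get_state, get_image, grip_depth
from scipy.spatial.transform import Rotation as R
def rot(q): return R.from_quat([q[1],q[2],q[3],q[0]]).as_matrix()
def grab(n):
    s=get_state(); d=get_image(n)
    if n=='wrist':
        T=np.eye(4); T[:3,:3]=rot(s['ee_rot']); T[:3,3]=s['position']
        d['c2w']=T@np.array(d['mount'])
    else: d['c2w']=np.linalg.inv(np.array(d['view']))
    d['state']=s; return d
def cloud(d):
    K=np.array(d['mtx']); z=d['depth']; v,u=np.mgrid[:z.shape[0],:z.shape[1]]
    p=np.stack([(u-K[0,2])/K[0,0]*z,-(v-K[1,2])/K[1,1]*z,-z,np.ones_like(z)],-1)
    w=(p@d['c2w'].T)[...,:3]; w[z==0]=np.nan; return w
def ray(d,u,v,h):
    K=np.array(d['mtx']); r=d['c2w'][:3,:3]@np.array([(u-K[0,2])/K[0,0],-(v-K[1,2])/K[1,1],-1]); o=d['c2w'][:3,3]
    return o+r*(h-o[2])/r[2]
def proj(d,p):
    K=np.array(d['mtx']); c=np.linalg.inv(d['c2w'])@np.append(p,1); return K[0,0]*c[0]/-c[2]+K[0,2], K[1,2]-K[1,1]*c[1]/-c[2]
E
python3 - <<'E'
from h import *
import pickle
D={n:grab(n) for n in('scene','side','wrist')}
pickle.dump(D,open('d0.pkl','wb'))
for n in D: print(n,D[n].keys(),D[n]['c2w'].round(3).tolist(),np.array(D[n]['mtx']).round(1).tolist())
cv2.imwrite('pics/a.png',cv2.resize(np.hstack([D['scene']['image'],D['side']['image']]),(800,300)))
cv2.imwrite('pics/s.png',D['scene']['image']);
print(get_state(),grip_depth)
E
```

```text
scene dict_keys(['image', 'depth', 'mtx', 'view', 'c2w', 'state']) [[-0.835, -0.379, 0.399, 0.947], [0.55, -0.58, 0.601, 0.453], [0.004, 0.721, 0.693, 0.806], [0.0, 0.0, 0.0, 1.0]] [[434.5, 0.0, 248.6], [0.0, 434.5, 185.1], [0.0, 0.0, 1.0]]
side dict_keys(['image', 'depth', 'mtx', 'view', 'c2w', 'state']) [[0.94, 0.224, -0.259, 0.313], [-0.342, 0.622, -0.704, -0.799], [0.004, 0.75, 0.661, 0.789], [0.0, 0.0, 0.0, 1.0]] [[365.4, 0.0, 248.4], [0.0, 365.4, 186.4], [0.0, 0.0, 1.0]]
wrist dict_keys(['image', 'depth', 'mtx', 'mount', 'c2w', 'state']) [[1.0, -0.001, 0.001, 0.574], [0.001, 0.965, 0.261, 0.066], [-0.001, -0.261, 0.965, 0.373], [0.0, 0.0, 0.0, 1.0]] [[325.9, 0.0, 254.4], [0.0, 325.9, 194.3], [0.0, 0.0, 1.0]]
{'clock': 0.15, 'qpos': array([-1.20996306e-01,  2.76477340e-01,  1.50580629e+00,  1.22784835e-05,
        1.36066112e+00, -1.20999146e-01]), 'qd': array([-0.00103364, -0.0034608 , -0.00359739, -0.0012394 , -0.00078424,
       -0.00035605]), 'effort': array([ 9.65923646e-04, -4.17143512e+01, -2.46032345e+01, -1.26433165e-04,
        7.58384820e-03, -3.43765259e-05]), 'position': array([5.74594407e-01, 5.08813453e-05, 1.95837050e-01]), 'ee_rot': array([7.06632588e-01, 6.18190562e-05, 7.07580651e-01, 6.20099963e-05]), 'contact_force': array([-0.34285241, -0.22032974,  0.12693607]), 'moment': array([0.01195683, 0.00621178, 0.01092613]), 'width': 0.08549275404746136} 0.0187
```

View pics/a.png

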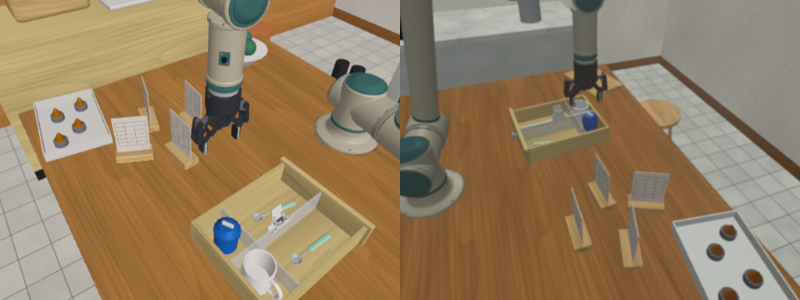

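View pics/s.png

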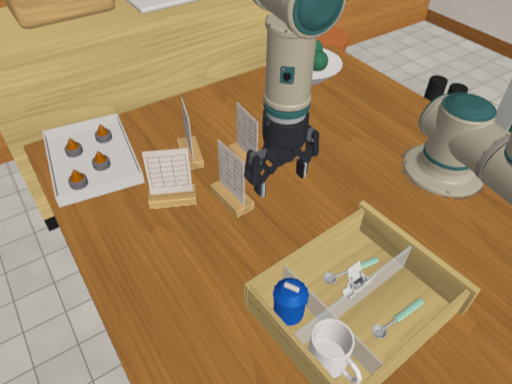

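The two pictures show four look-alike card stands. In the scene picture their cards are at about (168,170), (232,173), (188,125) and (247,130). The white clip is on the divider at (355,280). The tray in the background is not relevant. Next I measure the stands, drawer and clip from depth.

```bash
python3 - <<'E'
from h import *
import pickle
D=pickle.load(open('d0.pkl','rb'))
for n in('scene','side'):
    d=D[n]; w=cloud(d)
    m=((w[...,2]>.06)&(w[...,2]<.175)&(w[...,1]<0.02)&(w[...,0]>.2)&(w[...,0]<.95)&(w[...,1]>-.75)).astype(np.uint8)
    k,l,st,c=cv2.connectedComponentsWithStats(m)
    for i in range(1,k):
        if st[i,4]<150: continue
        p=w[l==i]; top=p[p[:,2]>.14]
        if len(top)<15: continue
        pc=np.median(top,0); u,s,vt=np.linalg.svd(top[:,:2]-top[:,:2].mean(0),full_matrices=False)
        t=(top[:,:2]-pc[:2])@vt[0]
        print(n,c[i].round(),st[i,4],pc.round(3),'dir',vt[0].round(3),'ext',np.percentile(t,[1,99]).round(3),'zmax',p[:,2].max().round(3))
    # drawer
    m=((w[...,2]>.068)&(w[...,2]<.08)&(w[...,1]>-.1)&(w[...,0]>.2)&(w[...,0]<.95)).astype(np.uint8)
    p=w[m>0]; print('drawer',len(p), cv2.minAreaRect(p[:,:2].astype(np.float32)*1000))
    m=((w[...,2]>.085)&(w[...,2]<.14)&(w[...,1]>.03)&(w[...,0]>.3)&(w[...,0]<.9))
    k,l,st,c=cv2.connectedComponentsWithStats(m.astype(np.uint8))
    for i in range(1,k):
        if st[i,4]>8: p=w[l==i]; print('blob',c[i].round(),st[i,4],p.mean(0).round(3),p.min(0).round(3),p.max(0).round(3))
im=D['scene']['image']; cv2.imwrite('pics/c.png',np.hstack([cv2.resize(im[230:330,300:430],None,fx=3,fy=3),cv2.resize(D['side']['image'][110:210,120:250],None,fx=3,fy=3)]))
cv2.imwrite('pics/w.png',D['wrist']['image'])
E
```

```text
scene [186. 124.] 184 [ 0.562 -0.429  0.159] dir [0.289 0.957] ext [-0.059  0.047] zmax 0.168
scene [247. 128.] 687 [ 0.434 -0.328  0.154] dir [0.036 0.999] ext [-0.057  0.049] zmax 0.168
scene [231. 167.] 838 [ 0.552 -0.218  0.154] dir [-0.058  0.998] ext [-0.054  0.05 ] zmax 0.168
scene [167. 166.] 1498 [ 0.678 -0.305  0.154] dir [ 0.904 -0.427] ext [-0.052  0.051] zmax 0.167
drawer 4091 ((508.65850830078125, 181.90850830078125), (348.67401123046875, 299.2882995605469), 5.559751033782959)
blob [423. 249.] 670 [0.336 0.184 0.087] [0.32  0.031 0.085] [0.353 0.314 0.091]
blob [357. 278.] 460 [0.514 0.174 0.108] [0.483 0.154 0.085] [0.536 0.199 0.132]
blob [290. 293.] 884 [0.635 0.127 0.099] [0.597 0.086 0.085] [0.664 0.156 0.115]
blob [332. 339.] 272 [0.625 0.234 0.087] [0.586 0.195 0.085] [0.661 0.271 0.09 ]
side [259. 224.] 561 [ 0.551 -0.227  0.155] dir [ 0.061 -0.998] ext [-0.056  0.048] zmax 0.167
side [320. 235.] 1285 [ 0.678 -0.307  0.154] dir [ 0.902 -0.432] ext [-0.052  0.051] zmax 0.167
side [227. 273.] 349 [ 0.433 -0.339  0.158] dir [-0.038 -0.999] ext [-0.058  0.046] zmax 0.166
side [299. 295.] 493 [ 0.557 -0.441  0.157] dir [-0.292 -0.956] ext [-0.057  0.047] zmax 0.167
drawer 1731 ((525.1287841796875, 1044.630615234375), (640.6625366210938, 2022.931884765625), 5.408383369445801)
blob [116.   1.] 101 [0.395 2.015 0.095] [0.301 1.998 0.085] [0.536 2.036 0.113]
blob [166.  45.] 1089 [0.562 1.065 0.113] [0.3   1.044 0.085] [0.845 1.087 0.14 ]
blob [202. 144.] 201 [0.51  0.174 0.109] [0.486 0.151 0.085] [0.534 0.198 0.13 ]
blob [236. 138.] 10 [0.636 0.198 0.087] [0.621 0.192 0.085] [0.651 0.207 0.088]
blob [144. 146.] 58 [0.331 0.258 0.086] [0.322 0.208 0.085] [0.339 0.31  0.088]
blob [243. 151.] 225 [0.627 0.108 0.098] [0.596 0.085 0.085] [0.665 0.141 0.114]
blob [154. 172.] 106 [0.34  0.111 0.086] [0.329 0.033 0.085] [0.352 0.197 0.089]
```

View pics/c.png

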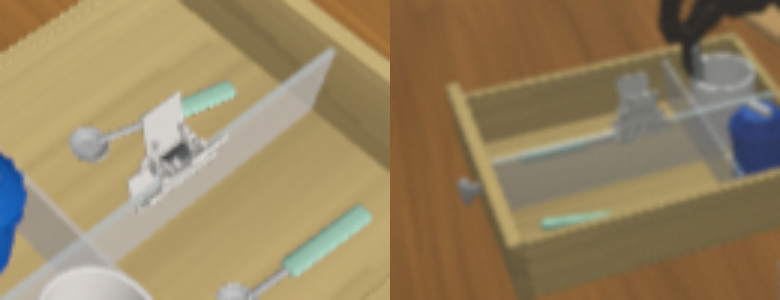

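The clip was seen close up in the last crop pair, at about (170,140) in the left crop, upright on the divider with its pin along it. The candidates for the stand, by pixel in the scene picture and world position:

| Pixel (scene) | World position (x, y) |
|---|---|
| (231,167) | (0.552, −0.22) |
| (167,166) | (0.678, −0.306) |
| (247,128) | (0.434, −0.33) |
| (186,124) | (0.56, −0.435) |

The robot's left is +y, so I choose the one at (231,167). Next I move above the clip.

arm_command(series=[{"dp":[0,0.365,-0.135],"angular":[0,0,0],"gripper":85},{"dp":[0,0.365,-0.135],"angular":[0,0,0],"gripper":85},{"dp":[0,0.365,-0.135],"angular":[0,0,0],"gripper":85},{"dp":[0,0.365,-0.135],"angular":[0,0,0],"gripper":85},{"dp":[0,0,0],"angular":[0.118,0,0],"gripper":85},{"dp":[0,0,0],"angular":[0.118,0,0],"gripper":85},{"dp":[0,0,0],"angular":[0.118,0,0],"gripper":85},{"dp":[0,0,0],"angular":[0.118,0,0],"gripper":85}], grip_force=60)

```text
clock: 1.15
position: [0.5063, 0.1808, 0.1928]
ee_rot: [0.655, 0.261, 0.659, -0.263]
contact_force: [-0.2, -0.1, -0.5]
width: 0.0851
```

arm_command(series=[{"dp":[0,0,0],"angular":[0.118,0,0],"gripper":85},{"dp":[0,0,0],"angular":[0.118,0,0],"gripper":85},{"dp":[0,0,0],"angular":[0.118,0,0],"gripper":85},{"dp":[0,0,0],"angular":[0.118,0,0],"gripper":85},{"dp":[0,0,0],"angular":[0,0,0],"gripper":85},{"dp":[0,0,0],"angular":[0,0,0],"gripper":85},{"dp":[0,0,0],"angular":[0,0,0],"gripper":85},{"dp":[0,0,0],"angular":[0,0,0],"gripper":85}])

```text
clock: 2.15
position: [0.5047, 0.1806, 0.1909]
ee_rot: [0.514, 0.48, 0.519, -0.486]
contact_force: [0.4, 1.2, -0.1]
width: 0.0851
```

```bash
python3 - <<'E'
from h import *
import pickle
d=grab('wrist'); pickle.dump(d,open('d1.pkl','wb')); s=d['state']; print(s['clock'],s['position'],rot(s['ee_rot']).round(4).tolist(),s['width'])
cv2.imwrite('pics/w1.png',d['image'])
w=cloud(d); hsv=cv2.cvtColor(d['image'],cv2.COLOR_BGR2HSV)
b=(abs(w[...,0]-.51)<.06)&(abs(w[...,1]-.175)<.05)
a=0.095; ex=np.array([np.cos(a),np.sin(a)]); ey=np.array([-np.sin(a),np.cos(a)]); c=np.array([.51,.175])
for lo,hi in((.125,.14),(.115,.125),(.105,.115),(.095,.105),(.085,.095),(.078,.085),(.06,.078)):
    p=w[b&(w[...,2]>lo)&(w[...,2]<hi)]
    if len(p)<5: print(lo,len(p)); continue
    q=p[:,:2]-c; print(lo,len(p),'along',np.percentile(q@ex,[1,50,99]).round(4),'across',np.percentile(q@ey,[1,50,99]).round(4))
E
```

```text
2.15 [0.50465321 0.18057655 0.19085116] [[-0.0106, 0.9976, 0.0677], [-0.001, 0.0677, -0.9977], [-0.9999, -0.0107, 0.0003]] 0.08505791004932121
0.125 399 along [-0.0154  0.0015  0.0174] across [-0.0188 -0.015   0.0242]
0.115 486 along [-0.0158  0.0016  0.0176] across [-0.0152 -0.0111  0.0208]
0.105 558 along [-0.0155  0.0011  0.0174] across [-0.0113 -0.0024  0.017 ]
0.095 809 along [-0.02    0.0023  0.0218] across [-0.0078  0.0026  0.0131]
0.085 57 along [-0.0167  0.017   0.0227] across [-0.0074 -0.0002  0.0129]
0.078 317 along [-0.0297  0.0156  0.0312] across [-0.0082  0.0077  0.0135]
0.06 690 along [-0.0587  0.0214  0.0594] across [-0.0033  0.0026  0.0089]
```

View pics/w1.png

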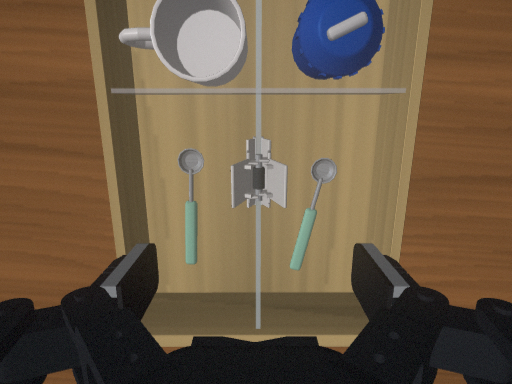

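The wrist view shows the clip from above, upright, centred near (259,178), with its tails splayed left and right. The spoons, mug and dispenser are clear of it. The divider runs nearly vertical in the image, along column 259. Next I take its exact yaw and the distances to go.

```bash
python3 - <<'E'
from h import *
import pickle
d=pickle.load(open('d1.pkl','rb')); w=cloud(d)
g=cv2.cvtColor(d['image'],cv2.COLOR_BGR2HSV)
# divider line: low-saturation pixels near col 259
pts=[]
for v in list(range(10,80,3))+list(range(220,315,3)):
    row=g[v,245:273,1].astype(float); wt=np.clip(np.median(row)-row-15,0,None)
    if wt.sum()>0: pts.append((245+(wt*np.arange(28)).sum()/wt.sum(),v))
P=np.array([ray(d,u,v,.075)[:2] for u,v in pts]); 
l=cv2.fitLine(P.astype(np.float32),cv2.DIST_HUBER,0,.001,.001).ravel(); l*=np.sign(l[0]); print('div yaw',np.arctan2(l[1],l[0]),'y at x=.51',l[3]+(.51-l[2])*l[1]/l[0])
# tails: edges by depth
for s in(1,-1):
    m=(w[...,2]>.105)&(abs(w[...,0]-.51)<.03)&(abs(w[...,1]-.178)<.03)&(s*(w[...,1]-.178)>.007)
    p=w[m]; f=cv2.fitLine(p[:,:2].astype(np.float32),cv2.DIST_HUBER,0,.001,.001).ravel(); print(s,len(p),np.arctan(f[1]/f[0]),p.mean(0).round(4), p[:,2].max())
a=np.arctan2(l[1],l[0]); s=d['state']; Rm=rot(s['ee_rot'])
C=np.array([.5107,.1779,.105]); print('to go tool axes (m)',Rm.T@(C-s['position']),'scaled',Rm.T@(C-s['position'])/.12)
E
```

```text
div yaw 0.071183726 y at x=.51 0.17796873
1 5731 1.2435784 [0.5173 0.1964 0.2881] 0.3228076476629533
-1 6510 -1.2605826 [0.5214 0.1595 0.2898] 0.3228260050170608
to go tool axes (m) [0.08578467 0.00676934 0.00305215] scaled [0.71487227 0.05641113 0.02543458]
```

arm_command(series=[{"dp":[0.0,0.055,0.025],"angular":[0,0,0.008],"gripper":85},{"dp":[0.14,0,0],"angular":[0,0,0],"gripper":85},{"dp":[0.14,0,0],"angular":[0,0,0],"gripper":85},{"dp":[0.14,0,0],"angular":[0,0,0],"gripper":85},{"dp":[0.14,0,0],"angular":[0,0,0],"gripper":85},{"dp":[0.08,0,0],"angular":[0,0,0],"gripper":85},{"dp":[0,0,0],"angular":[0,0,0],"gripper":85},{"dp":[0,0,0],"angular":[0,0,0],"gripper":85}])

```text
clock: 3.2
position: [0.516, 0.1771, 0.1133]
ee_rot: [0.52, 0.485, 0.514, -0.48]
contact_force: [0.1, 0.4, -0.0]
width: 0.0852
```

```bash
python3 - <<'E'
from h import *
d=grab('side'); s=get_state(); Rm=rot(s['ee_rot']); print(s['clock'],s['position'],Rm[:,0],Rm[:,1],s['contact_force'])
C=np.array([.5107,.1779,.105]); print('scaled to go',Rm.T@(C-s['position'])/.12)
cv2.imwrite('pics/s2.png',cv2.resize(d['image'][60:200,120:310],None,fx=4,fy=4))
E
```

```text
3.25 [0.51605703 0.17714701 0.11342807] [ 1.03047493e-02  2.34598501e-04 -9.99946877e-01] [0.99756572 0.06896822 0.01029639] [ 0.03690066  0.26939259 -0.98286479]
scaled to go [ 0.06977161 -0.04482365 -0.00937227]
```

arm_command(series=[{"dp":[0.02,-0.045,-0.01],"angular":[0,0,-0.006],"gripper":85},{"dp":[0.04,0,0],"angular":[0,0,0],"gripper":85},{"dp":[0,0,0],"angular":[0,0,0],"gripper":85},{"dp":[0,0,0],"angular":[0,0,0],"gripper":85},{"dp":[0,0,0],"angular":[0,0,0],"gripper":60},{"dp":[0,0,0],"angular":[0,0,0],"gripper":52},{"dp":[0,0,0],"angular":[0,0,0],"gripper":52},{"dp":[0,0,0],"angular":[0,0,0],"gripper":52}])

```text
clock: 4.25
position: [0.511, 0.1783, 0.107]
ee_rot: [0.518, 0.483, 0.516, -0.482]
contact_force: [0.2, 0.0, 0.5]
width: 0.0519
```

```bash
python3 - <<'E'
from h import *
s=get_state(); Rm=rot(s['ee_rot']); print(s['clock'],s['position'],Rm[:,0],Rm[:,1],s['contact_force'],s['width'])
C=np.array([.5107,.1779,.105]); print('scaled to go',Rm.T@(C-s['position'])/.12)
d=grab('scene')
cv2.imwrite('pics/s3.png',cv2.resize(d['image'][180:330,270:440],None,fx=3.5,fy=3.5))
E
```

```text
4.25 [0.51104192 0.17827012 0.10696289] [ 2.75262480e-03  3.90557994e-05 -9.99996211e-01] [0.99759936 0.06919509 0.00274873] [0.16742953 0.04723644 0.45810726] 0.0519382443298825
scaled to go [ 0.01634937 -0.0031009   0.0028773 ]
```

View pics/s3.png

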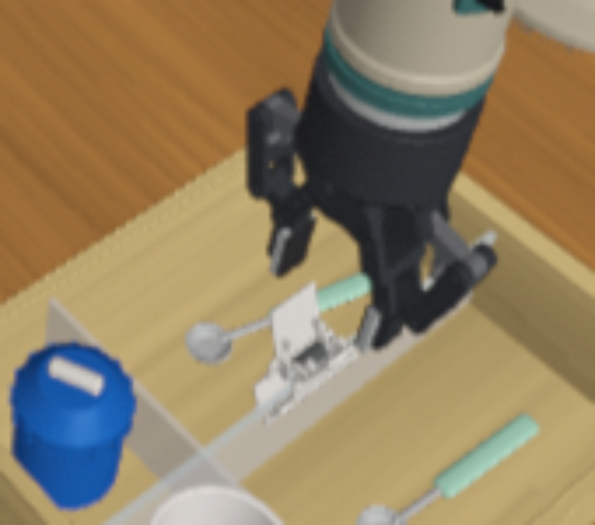

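The picture shows the two pads at about (290,250) and (375,325), to the right of the clip's tails at (295,315). That may be an offset towards −x. I check it by projection and depth.

```bash
python3 - <<'E'
from h import *
import pickle
d=grab('scene'); s=d['state']; p=s['position']
f=lambda q: ((np.array(proj(d,q))-[270,180])*3.5).round()
print('TCP',f(p),'clip pin',f([.5107,.1779,.095]),'tail tips',f([.509,.200,.128]),f([.512,.156,.128]))
w=cloud(d); c0=cloud(pickle.load(open('d0.pkl','rb'))['scene'])
for n,W in(('now',w),('before',c0)):
    m=(W[...,2]>.088)&(W[...,2]<.14)&(abs(W[...,0]-.51)<.06)&(abs(W[...,1]-.178)<.05)
    white=(d['image'].min(2)>130) if n=='now' else True
    q=W[m&white]; print(n,len(q),np.percentile(q,[2,50,98],axis=0).round(4).tolist())
dk=(d['image'].max(2)<120)&(w[...,2]<.15)&(w[...,2]>.1)&(abs(w[...,0]-.5)<.08)&(abs(w[...,1]-.178)<.08)
q=w[dk];print('dark',len(q),np.percentile(q,[2,50,98],axis=0).round(4).tolist())
print(f([p[0],p[1]+.026,p[2]+.01]),f([p[0],p[1]-.026,p[2]+.01]))
d=grab('wrist'); cv2.imwrite('pics/w2.png',d['image'])
E
```

```text
TCP [313. 348.] clip pin [309. 360.] tail tips [352. 353.] [290. 298.]
now 384 [[0.4955, 0.1565, 0.0897], [0.5164, 0.169, 0.1097], [0.5318, 0.1976, 0.1298]]
before 443 [[0.4948, 0.1569, 0.0894], [0.5145, 0.1703, 0.107], [0.5321, 0.1975, 0.1297]]
dark 25 [[0.5031, 0.1502, 0.1002], [0.5102, 0.176, 0.1017], [0.5185, 0.1794, 0.149]]
[351. 373.] [283. 304.]
```

View pics/w2.png

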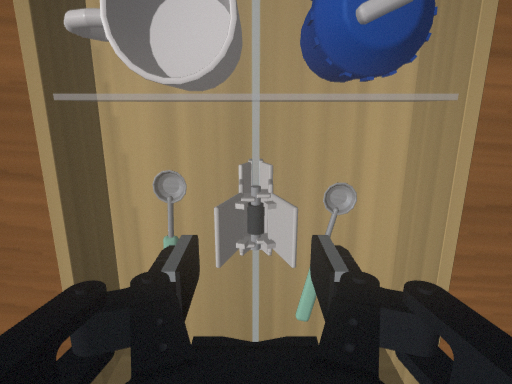

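The wrist view has the tails at columns 217–297 and rows 195–265, with the pad tips at (197,240) and (313,240). I read the pads' world positions from depth.

```bash
python3 - <<'E'
from h import *
d=grab('wrist'); s=d['state']; w=cloud(d); Rm=rot(s['ee_rot']); p=s['position']
print('TCP px',proj(d,p),'grasp px',proj(d,p-Rm[:,0]*.0187))
t=(w-p)@Rm
for u,v in((190,238),(194,250),(185,255),(318,238),(325,255),(180,275),(335,275)): print((u,v),d['depth'][v,u],t[v,u].round(4),w[v,u].round(4))
m=(t[...,0]>-.06)&(abs(t[...,1])<.025)&(abs(t[...,2])>.02)&(abs(t[...,2])<.06)&(d['image'].max(2)<150)
q=t[m];print(len(q),np.percentile(q,[1,50,99],axis=0).round(4).tolist())
E
```

```text
TCP px (np.float64(254.697036834068), np.float64(223.28530595308115)) grasp px (np.float64(254.7277622169145), np.float64(235.69203766740785))
(190, 238) 0.141426 [-0.0454  0.0099 -0.0281] [0.5188 0.207  0.1524]
(194, 250) 0.14012776 [-0.048   0.0054 -0.0261] [0.5145 0.2047 0.1549]
(185, 255) 0.12535568 [-0.0621  0.0098 -0.0269] [0.5188 0.2058 0.1691]
(318, 238) 0.14120145 [-0.0456  0.01    0.0274] [0.5227 0.1516 0.1526]
(325, 255) 0.12562738 [-0.0618  0.0097  0.027 ] [0.5224 0.152  0.1688]
(180, 275) 0.113384426 [-0.0749  0.0084 -0.0261] [0.5173 0.2048 0.1818]
(335, 275) 0.112674825 [-0.0755  0.0087  0.0277] [0.5214 0.1513 0.1825]
3168 [[-0.0597, -0.0226, -0.0463], [-0.044, 0.0046, 0.0215], [0.1026, 0.0232, 0.0595]]
```

```bash
python3 - <<'E'
from h import *
import pickle
D=pickle.load(open('d0.pkl','rb'))
def rep(n,d):
    s=d['state']; w=cloud(d); Rm=rot(s['ee_rot']); t=(w-s['position'])@Rm
    m=(abs(t[...,1])<.03)&(abs(t[...,2])<.075)&(t[...,0]>-.12)&(t[...,0]<.03)
    if n=='wrist-now' or n=='scene-now': m&=(d['image'].max(2)<170)
    q=t[m]; 
    for sg in(1,-1):
        z=q[(sg*q[:,2]>.018)]
        if len(z): print(n,sg,len(z),'tool-x 90,97,99.5%',np.percentile(z[:,0],[90,97,99.5]).round(4), 'hist',np.histogram(z[:,0],np.arange(-.09,.031,.01))[0])
rep('scene0',D['scene']);rep('side0',D['side']);rep('wrist0',D['wrist'])
rep('scene-now',grab('scene')); print(D['scene']['state']['position'])
E
```

```text
scene0 1 539 tool-x 90,97,99.5% [-0.0665 -0.0587 -0.0524] hist [30 48 47 23  0  0  0  0  0  0  0  0]
scene0 -1 411 tool-x 90,97,99.5% [-0.0612 -0.0543 -0.0514] hist [55 43 50 34  2  0  0  0  0  0  0  0]
side0 1 223 tool-x 90,97,99.5% [-0.0619 -0.0541 -0.0495] hist [21 22 26 13  3  0  0  0  0  0  0  0]
side0 -1 270 tool-x 90,97,99.5% [-0.0663 -0.0571 -0.0516] hist [18 24 20 13  1  0  0  0  0  0  0  0]
wrist0 1 13220 tool-x 90,97,99.5% [-0.0684 -0.0565 -0.05  ] hist [695 916 827 580  67   0   0   0   0   0   0   0]
wrist0 -1 13149 tool-x 90,97,99.5% [-0.0682 -0.0563 -0.05  ] hist [694 923 829 579  67   0   0   0   0   0   0   0]
scene-now 1 470 tool-x 90,97,99.5% [-0.0538 -0.0446 -0.0264] hist [50 46 40 39 34  1  0  3  0  0  0  0]
scene-now -1 522 tool-x 90,97,99.5% [-0.0591 -0.0494 -0.0447] hist [60 21 41 41 17  0  0  0  0  0  0  0]
[5.74407655e-01 6.06449901e-05 1.95638423e-01]
```

All three cameras agree that the physical finger ends sit about 50 mm behind the reported TCP when fully open, and about 44 mm behind at 52 mm opening. That works out to about 38 mm near shut. The reported TCP is therefore about 38 mm beyond the real fingertips, contrary to the text. I go by the images: TCP z ≈ 0.066 puts the finger ends about 9 mm above the pin.

arm_command(series=[{"dp":[0.085,-0.003,0.003],"angular":[0,0,-0.001],"gripper":54},{"dp":[0.085,0,0],"angular":[0,0,0],"gripper":54},{"dp":[0.085,0,0],"angular":[0,0,0],"gripper":54},{"dp":[0.085,0,0],"angular":[0,0,0],"gripper":54},{"dp":[0,0,0],"angular":[0,0,0],"gripper":54},{"dp":[0,0,0],"angular":[0,0,0],"gripper":54},{"dp":[0,0,0],"angular":[0,0,0],"gripper":54},{"dp":[0,0,0],"angular":[0,0,0],"gripper":54}])

```text
clock: 5.5
position: [0.5104, 0.1778, 0.0627]
ee_rot: [0.517, 0.482, 0.517, -0.482]
contact_force: [1.0, 0.1, -0.8]
width: 0.0542
```

```bash
python3 - <<'E'
from h import *
d=grab('wrist'); s=d['state']; w=cloud(d); Rm=rot(s['ee_rot']); p=s['position']
print(s['clock'],p,Rm[:,0],Rm[:,1],s['contact_force'],s['width'])
C=np.array([.5107,.1779,.066]); print('scaled to go',Rm.T@(C-p)/.12)
cv2.imwrite('pics/w3.png',d['image'])
E
```

```text
5.5 [0.51044635 0.17781309 0.06270911] [ 2.23472429e-05 -2.86561453e-04 -9.99999959e-01] [9.97603111e-01 6.91956073e-02 2.46488541e-06] [ 0.95326155  0.13036308 -0.7843223 ] 0.054237540119115774
scaled to go [-0.0274242   0.00215889 -0.00056839]
```

View pics/w3.png

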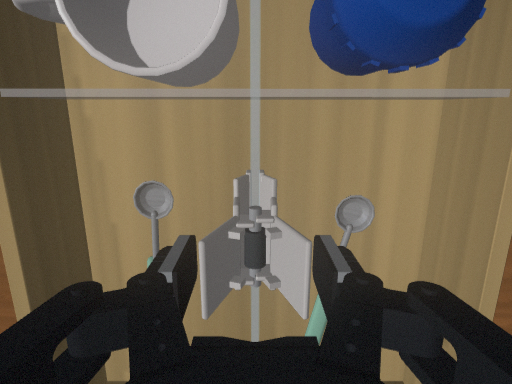

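The wrist view now shows the pads beside the tails (tails at columns 201–309, pads at 190 and 320), centred and squared. I rise 2 mm and squeeze.

arm_command(series=[{"dp":[-0.03,0.002,0],"angular":[0,0,0],"gripper":48},{"dp":[0,0,0],"angular":[0,0,0],"gripper":42},{"dp":[0,0,0],"angular":[0,0,0],"gripper":36},{"dp":[0,0,0],"angular":[0,0,0],"gripper":30},{"dp":[0,0,0],"angular":[0,0,0],"gripper":24},{"dp":[0,0,0],"angular":[0,0,0],"gripper":16},{"dp":[0,0,0],"angular":[0,0,0],"gripper":12},{"dp":[0,0,0],"angular":[0,0,0],"gripper":12}], grip_force=60)

```text
clock: 6.55
position: [0.5107, 0.1778, 0.0668]
ee_rot: [0.517, 0.482, 0.517, -0.482]
contact_force: [0.5, -0.7, -0.4]
width: 0.015
```

```bash
python3 - <<'E'
from h import *
d=grab('wrist'); s=d['state']; Rm=rot(s['ee_rot']); p=s['position']
print(s['clock'],p,Rm[:,0],s['contact_force'],s['moment'],s['width'])
e=grab('scene')
cv2.imwrite('pics/w4.png',np.hstack([d['image'][130:360,130:380],cv2.resize(e['image'][225:325,310:410],(230,230))]))
E
```

```text
6.55 [0.51067657 0.177833   0.0667529 ] [ 3.06615587e-04 -2.29159295e-04 -9.99999927e-01] [ 0.50159005 -0.71877357 -0.42788083] [-0.01147164 -0.00236579 -0.01747297] 0.015005176011058718
```

View pics/w4.png

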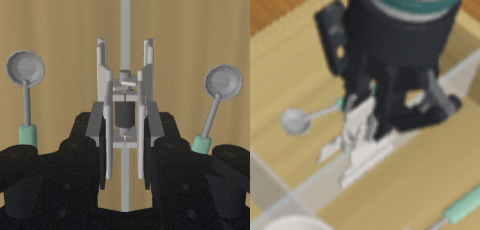

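The clip is squeezed. The left crop shows its jaws gaping on both sides of the divider (columns 98–150, divider at 123), with about equal gaps. I lift straight up.

arm_command(series=[{"dp":[0,0,0],"angular":[0,0,0],"gripper":12},{"dp":[-0.06,0,0],"angular":[0,0,0],"gripper":12},{"dp":[-0.15,0,0],"angular":[0,0,0],"gripper":12},{"dp":[-0.2,0,0],"angular":[0,0,0],"gripper":12},{"dp":[-0.25,0,0],"angular":[0,0,0],"gripper":12},{"dp":[-0.3,0,0],"angular":[0,0,0],"gripper":12},{"dp":[-0.25,0,0],"angular":[0,0,0],"gripper":12},{"dp":[0,0,0],"angular":[0,0,0],"gripper":12}], grip_force=60)

```text
clock: 7.65
position: [0.5108, 0.1779, 0.219]
ee_rot: [0.517, 0.483, 0.516, -0.482]
contact_force: [-0.3, 0.1, -1.0]
width: 0.0153
```

```bash
python3 - <<'E'
from h import *
import pickle
d=grab('wrist'); e=grab('scene'); f=grab('side'); s=get_state(); Rm=rot(s['ee_rot']); p=s['position']
pickle.dump((d,e,f),open('d5.pkl','wb'))
print(s['clock'],p,Rm[:,0],Rm[:,1],s['contact_force'],s['width'])
for n,q in(('w',d),('scene',e),('side',f)):
    w=cloud(q); t=(w-p)@Rm
    m=(abs(t[...,1])<.04)&(abs(t[...,2])<.03)&(t[...,0]>-.035)&(t[...,0]<.06)&(q['image'].min(2)>90)
    z=t[m]; print(n,len(z),np.percentile(z,[1,50,99],axis=0).round(4).tolist())
u,v=map(int,proj(e,p)); u2,v2=map(int,proj(f,p)); print(u,v,u2,v2)
c=lambda im,u,v: cv2.resize(im[v-45:v+45,u-45:u+45],(360,360))
cv2.imwrite('pics/x5.png',np.hstack([c(e['image'],u,v),c(f['image'],u2,v2)]))
# target card: edge line via both views, z>.15
for q in(e,f):
    w=cloud(q); m=(w[...,2]>.06)&(w[...,2]<.162)&(abs(w[...,0]-.552)<.04)&(abs(w[...,1]+.222)<.065)&(w[...,2]>.04)
    P=w[m]; l=cv2.fitLine(P[:,:2].astype(np.float32),cv2.DIST_HUBER,0,.001,.001).ravel(); l*=np.sign(l[1])
    t=(P[:,:2]-l[2:])@l[:2]; print(len(P),'yaw',np.arctan2(-l[0],l[1]),'ctr',l[2:]+l[:2]*(np.percentile(t,.5)+np.percentile(t,99.5))/2,'len',np.percentile(t,99.5)-np.percentile(t,.5))
E
```

```text
7.8 [0.50830902 0.17731487 0.21514733] [-0.0056036  -0.00148802 -0.99998319] [ 0.99759285  0.06910932 -0.00569305] [-0.67675363  0.50225308 -1.80616178] 0.015240531329593176
w 2043 [[-0.0343, -0.0133, -0.0153], [-0.0228, 0.0183, -0.0002], [0.0024, 0.0334, 0.0145]]
scene 470 [[-0.0345, -0.0287, -0.0154], [-0.0151, 0.0134, -0.0113], [0.0049, 0.0328, 0.0143]]
side 260 [[-0.0331, -0.029, -0.0128], [-0.0112, -0.0031, 0.0142], [0.0067, 0.0315, 0.0192]]
371 242 198 114
777 yaw 0.058853343 ctr [-0.52249403 -0.28378865] len 0.1055821937197644
523 yaw 0.06076832 ctr [-0.51997772 -0.2879103 ] len 0.10436312961415212
```

View pics/x5.png

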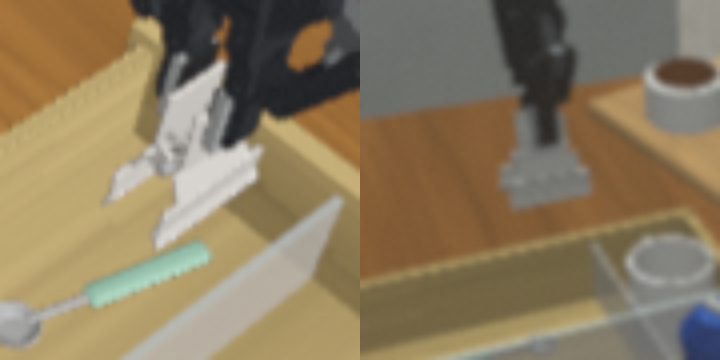

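The clip hangs free of the divider, wide open and level: left crop, lips from about (105,200) to (160,240). I fix the card-centre computation and work out the transfer.

```bash
cat >> h.py <<'E'
def card(q,zlo=.06,x=.552,y=-.222):
    w=cloud(q); m=(w[...,2]>zlo)&(w[...,2]<.162)&(abs(w[...,0]-x)<.04)&(abs(w[...,1]-y)<.065)&(q['image'].min(2)>60)
    P=w[m]; l=cv2.fitLine(P[:,:2].astype(np.float32),cv2.DIST_HUBER,0,.001,.001).ravel()
    dr=l[:2]*np.sign(l[1]); t=(P[:,:2]-l[2:])@dr; a,b=np.percentile(t,[.5,99.5])
    r=(P[:,:2]-l[2:])@np.array([dr[1],-dr[0]])
    return len(P),'yaw',round(float(np.arctan2(-dr[0],dr[1])),4),'ctr',(l[2:]+dr*(a+b)/2).round(4),'len',round(b-a,4),'z99',np.percentile(w[m][:,2],99).round(4),'resid',r.std().round(4)
E
python3 - <<'E'
from h import *
import pickle
d,e,f=pickle.load(open('d5.pkl','rb'))
for zl in(.06,.1,.13): print(card(e,zl),card(f,zl))
E
```

```text
(777, 'yaw', 0.0589, 'ctr', array([ 0.5522, -0.2205]), 'len', np.float64(0.1056), 'z99', np.float64(0.1604), 'resid', np.float64(0.0008)) (523, 'yaw', 0.0608, 'ctr', array([ 0.551 , -0.2227]), 'len', np.float64(0.1044), 'z99', np.float64(0.1604), 'resid', np.float64(0.0006))
(489, 'yaw', 0.0603, 'ctr', array([ 0.5523, -0.2204]), 'len', np.float64(0.1059), 'z99', np.float64(0.1614), 'resid', np.float64(0.0008)) (331, 'yaw', 0.0606, 'ctr', array([ 0.551 , -0.2227]), 'len', np.float64(0.1046), 'z99', np.float64(0.1609), 'resid', np.float64(0.0006))
(253, 'yaw', 0.0608, 'ctr', array([ 0.5522, -0.2193]), 'len', np.float64(0.1039), 'z99', np.float64(0.1617), 'resid', np.float64(0.0008)) (179, 'yaw', 0.0603, 'ctr', array([ 0.551 , -0.2224]), 'len', np.float64(0.1052), 'z99', np.float64(0.1613), 'resid', np.float64(0.0006))
```

arm_command(series=[{"dp":[-0.03,0.0165,0.25],"angular":[0,0,0],"gripper":12},{"dp":[-0.02,0.0165,0.45],"angular":[0,0,0],"gripper":12},{"dp":[-0.015,0.0165,0.46],"angular":[0,0,0],"gripper":12},{"dp":[-0.015,0.0165,0.46],"angular":[0,0,0],"gripper":12},{"dp":[-0.015,0.0165,0.46],"angular":[0,0,0],"gripper":12},{"dp":[-0.015,0.0165,0.46],"angular":[0,0,0],"gripper":12},{"dp":[-0.015,0.0165,0.46],"angular":[0,0,0],"gripper":12},{"dp":[-0.015,0.0165,0.25],"angular":[0,0,0],"gripper":12}])

```text
clock: 8.8
position: [0.5462, -0.2183, 0.2165]
ee_rot: [0.509, 0.475, 0.527, -0.487]
contact_force: [0.3, 0.7, -1.1]
width: 0.0155
```

arm_command(series=[{"dp":[-0.01,0,0],"angular":[-0.11,0,0],"gripper":12},{"dp":[0,0,0],"angular":[-0.118,0,0],"gripper":12},{"dp":[0,0,0],"angular":[-0.118,0,0],"gripper":12},{"dp":[0,0,0],"angular":[-0.118,0,0],"gripper":12},{"dp":[0,0,0],"angular":[-0.118,0,0],"gripper":12},{"dp":[0,0,0],"angular":[-0.118,0,0],"gripper":12},{"dp":[0,0,0],"angular":[-0.118,0,0],"gripper":12},{"dp":[0,0,0],"angular":[-0.118,0,0],"gripper":12}])

```text
clock: 9.8
position: [0.5385, -0.2187, 0.2001]
ee_rot: [0.686, 0.009, 0.727, 0.005]
contact_force: [0.1, 0.2, 0.2]
width: 0.0152
```

```bash
cat >> h.py <<'E'
def go(T,yaw=.060):
    s=get_state(); Rm=rot(s['ee_rot']); p=s['position']
    print(round(s['clock'],2),p.round(4),s['contact_force'].round(2),s['moment'].round(2),s['width'])
    Rt=np.array([[0,-np.sin(yaw),np.cos(yaw)],[0,np.cos(yaw),np.sin(yaw)],[-1,0,0]])
    print('shift scaled',(Rm.T@(np.array(T)-p)/.12).round(4),'turn scaled',(R.from_matrix(Rm.T@Rt).as_rotvec()/(np.pi/2)).round(4))
E
python3 -c "
from h import *
go([.5517,-.2233,.205])"
```

```text
9.8 [ 0.5385 -0.2187  0.2001] [0.13 0.16 0.19] [ 0.02 -0.03  0.02] 0.015166825785400347
shift scaled [-0.0479 -0.0367  0.108 ] turn scaled [-0.0416 -0.0363 -0.0137]
```

arm_command(series=[{"dp":[-0.04,0,0],"angular":[-0.04,-0.018,-0.007],"gripper":12},{"dp":[-0.01,-0.037,0.1],"angular":[0,-0.018,-0.007],"gripper":12},{"dp":[0,0,0],"angular":[0,0,0],"gripper":12},{"dp":[0,0,0],"angular":[0,0,0],"gripper":12},{"dp":[0,0,0],"angular":[0,0,0],"gripper":12},{"dp":[0,0,0],"angular":[0,0,0],"gripper":12},{"dp":[0,0,0],"angular":[0,0,0],"gripper":12},{"dp":[0,0,0],"angular":[0,0,0],"gripper":12}])

```text
clock: 10.8
position: [0.5497, -0.2216, 0.1994]
ee_rot: [0.704, -0.018, 0.71, 0.022]
contact_force: [-0.2, -1.1, 0.0]
width: 0.0154
```

```bash
cat >> h.py <<'E'
def clip(q):
    s=q['state']; w=cloud(q); Rm=rot(s['ee_rot']); t=(w-s['position'])@Rm
    m=(abs(t[...,1])<.045)&(abs(t[...,2])<.028)&(t[...,0]>-.035)&(t[...,0]<.012)&(q['image'].min(2)>90)&(w[...,2]>.1)
    z=t[m]; print('clip tool-frame',len(z),np.percentile(z,[1,99],axis=0).round(4).tolist())
    lo=z[z[:,0]>-.012]
    for sg in(1,-1):
        o=lo[sg*lo[:,2]>.008]
        if len(o)>20: print('  side',sg,len(o),'z med',np.median(o[:,2]).round(4),'slope',np.polyfit(o[:,1],o[:,2],1)[0].round(3),'y',np.percentile(o[:,1],[1,99]).round(4),'xmax',np.percentile(o[:,0],98).round(4))
E
python3 - <<'E'
from h import *
go([.5517,-.2233,.205])
d=grab('wrist'); e=grab('scene'); f=grab('side')
for q in(d,e,f): clip(q)
print(card(e),card(f))
go([.5517,-.2233,.159])
p=get_state()['position']-[0,0,.02]
u,v=map(int,proj(e,p)); u2,v2=map(int,proj(f,p))
c=lambda im,u,v: cv2.resize(im[v-45:v+45,u-45:u+45],(360,360))
cv2.imwrite('pics/x6.png',np.hstack([c(e['image'],u,v),c(f['image'],u2,v2)]))
E
```

```text
10.8 [ 0.5497 -0.2216  0.1994] [-0.21 -1.14  0.03] [ 0.03 -0.02  0.04] 0.015432764521753432
shift scaled [-0.0473 -0.0148  0.0156] turn scaled [-0.0018 -0.0049 -0.0036]
clip tool-frame 2259 [[-0.0346, -0.0147, -0.0155], [0.0063, 0.0318, 0.0142]]
  side 1 229 z med 0.0116 slope -0.041 y [0.002 0.032] xmax 0.0069
  side -1 258 z med -0.0134 slope 0.04 y [0.0029 0.032 ] xmax 0.0077
clip tool-frame 339 [[-0.0341, -0.0295, -0.0135], [0.0061, 0.0309, 0.0163]]
  side 1 114 z med 0.0144 slope -0.006 y [-0.0301  0.032 ] xmax 0.0068
  side -1 49 z med -0.0116 slope -0.024 y [-0.0016  0.0312] xmax 0.006
clip tool-frame 263 [[-0.0343, -0.033, -0.0158], [0.0075, 0.0265, 0.0135]]
  side 1 35 z med 0.0122 slope -0.01 y [-0.0332  0.01  ] xmax 0.0058
  side -1 89 z med -0.0142 slope -0.013 y [-0.0327  0.0269] xmax 0.0078
(782, 'yaw', 0.0599, 'ctr', array([ 0.5521, -0.2203]), 'len', np.float64(0.1044), 'z99', np.float64(0.1611), 'resid', np.float64(0.0008)) (497, 'yaw', 0.0612, 'ctr', array([ 0.551 , -0.2233]), 'len', np.float64(0.1043), 'z99', np.float64(0.1605), 'resid', np.float64(0.0005))
10.95 [ 0.5497 -0.2216  0.1994] [0.1  0.08 0.22] [-0.01  0.07  0.01] 0.01513372937502925
shift scaled [ 0.3363 -0.0173  0.0184] turn scaled [-0.0017 -0.0048 -0.0036]
```

View pics/x6.png

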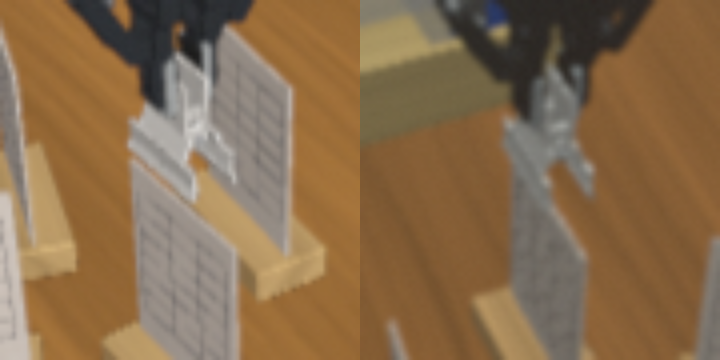

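Both views show the gaping clip directly above the chosen card's top edge: lips at (130–235, 110–195) left, with the card edge from (132,165) to (238,245). Clip and card agree to about 2 mm in x and 1 mm in y. I correct and descend part way.

arm_command(series=[{"dp":[0,0.008,0.016],"angular":[-0.002,-0.005,-0.004],"gripper":12},{"dp":[0,0,0],"angular":[0,0,0],"gripper":12},{"dp":[0.04,0,0],"angular":[0,0,0],"gripper":12},{"dp":[0.04,0,0],"angular":[0,0,0],"gripper":12},{"dp":[0.04,0,0],"angular":[0,0,0],"gripper":12},{"dp":[0.04,0,0],"angular":[0,0,0],"gripper":12},{"dp":[0,0,0],"angular":[0,0,0],"gripper":12},{"dp":[0,0,0],"angular":[0,0,0],"gripper":12}])

```text
clock: 11.95
position: [0.5514, -0.2203, 0.1783]
ee_rot: [0.707, -0.022, 0.707, 0.021]
contact_force: [0.0, -0.4, -0.5]
width: 0.0155
```

```bash
python3 -c "
from h import *
go([.5516,-.2206,.1605])"
```

```text
11.95 [ 0.5514 -0.2203  0.1783] [ 0.02 -0.39 -0.54] [0.   0.02 0.05] 0.015545796135051464
shift scaled [ 0.1485 -0.0028  0.0016] turn scaled [ 0.0005 -0.0001  0.0003]
```

arm_command(series=[{"dp":[0.035,-0.003,0.0016],"angular":[0,0,0],"gripper":12},{"dp":[0.035,0,0],"angular":[0,0,0],"gripper":12},{"dp":[0.035,0,0],"angular":[0,0,0],"gripper":12},{"dp":[0.03,0,0],"angular":[0,0,0],"gripper":12},{"dp":[0,0,0],"angular":[0,0,0],"gripper":12},{"dp":[0,0,0],"angular":[0,0,0],"gripper":12},{"dp":[0,0,0],"angular":[0,0,0],"gripper":12},{"dp":[0,0,0],"angular":[0,0,0],"gripper":12}])

```text
clock: 12.95
position: [0.5519, -0.2208, 0.1614]
ee_rot: [0.707, -0.022, 0.707, 0.021]
contact_force: [-0.4, 0.4, -0.4]
width: 0.0152
```

```bash
python3 - <<'E'
from h import *
go([.5516,-.2206,.1605])
e=grab('scene'); f=grab('side')
print(card(e,.03),card(f,.03))
for q in(e,f): clip(q)
go([.5516,-.2206,.1605])
p=get_state()['position']-[0,0,.01]
u,v=map(int,proj(e,p)); u2,v2=map(int,proj(f,p))
c=lambda im,u,v: cv2.resize(im[v-35:v+35,u-35:u+35],(400,400),interpolation=cv2.INTER_CUBIC)
cv2.imwrite('pics/x7.png',np.hstack([c(e['image'],u,v),c(f['image'],u2,v2)]))
E
```

```text
12.95 [ 0.5519 -0.2208  0.1614] [-0.43  0.39 -0.4 ] [0.04 0.02 0.04] 0.015191536549310996
shift scaled [ 0.0073  0.002  -0.0025] turn scaled [0.0004 0.0004 0.0006]
(912, 'yaw', 0.0587, 'ctr', array([ 0.5522, -0.2205]), 'len', np.float64(0.1045), 'z99', np.float64(0.1613), 'resid', np.float64(0.0045)) (596, 'yaw', 0.0559, 'ctr', array([ 0.5511, -0.2237]), 'len', np.float64(0.1032), 'z99', np.float64(0.1613), 'resid', np.float64(0.0044))
clip tool-frame 377 [[-0.0343, -0.0308, -0.0142], [0.0105, 0.0405, 0.0163]]
  side 1 107 z med 0.0141 slope -0.003 y [-0.0318  0.03  ] xmax 0.0075
  side -1 44 z med -0.012 slope -0.042 y [0.0023 0.0312] xmax 0.008
clip tool-frame 283 [[-0.0344, -0.0422, -0.0157], [0.0097, 0.0259, 0.0135]]
  side 1 34 z med 0.0119 slope -0.007 y [-0.034   0.0176] xmax 0.0043
  side -1 78 z med -0.0143 slope -0.008 y [-0.0332  0.0263] xmax 0.0078
13.05 [ 0.5519 -0.2208  0.1613] [ 1.04 -0.3  -0.64] [ 0.02 -0.    0.02] 0.015514812891067244
shift scaled [ 0.0069  0.0019 -0.0022] turn scaled [0.0004 0.0004 0.0006]
```

View pics/x7.png

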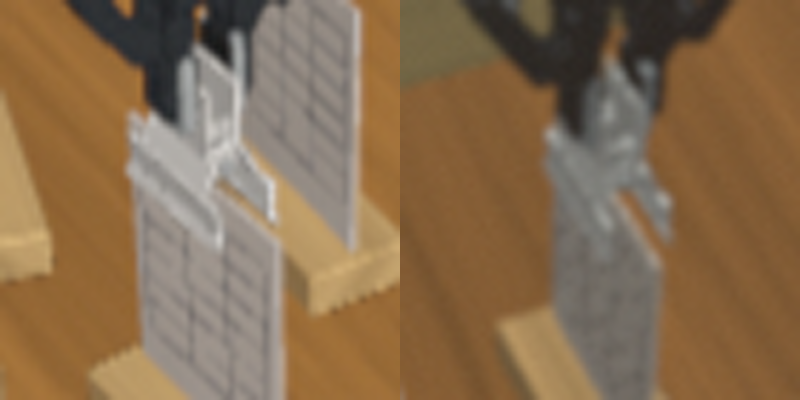

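The clip sits astride the card, with daylight on both sides in both views: left crop at (245,190), right crop at (635,200). I check the depth by projecting the lip corner and the card corner into the left crop, where they appear at (220,245) and (281,240).

```bash
python3 - <<'E'
from h import *
e=grab('scene'); p=get_state()['position']-[0,0,.01]; u,v=map(int,proj(e,p))
f=lambda q:(((np.array(proj(e,q))-[u-35,v-35])+.5)*400/70-.5).round(1)
X=np.array([np.cos(.06),np.sin(.06),0]); Y=np.array([-np.sin(.06),np.cos(.06),0]); C=np.array([.5516,-.2210,.164])
print('card corner',f(C+.0525*Y+.001*X),f(C-.0525*Y+.001*X))
for d in(.006,.009,.012): print(d,f(C+.032*Y+.0155*X-[0,0,d]))
E
```

```text
card corner [276.5 250.3] [127.7 117.7]
0.006 [216.6 248.8]
0.009 [216.8 254.5]
0.012 [216.9 260.1]
```

The projected corners sit about 10 rows low for the card. With that offset the lip reads about 9 mm below the edge, which agrees with the depth measurement. Nothing is touching, so I hand in.

```bash
python3 -c "
from h import *
from rig import sign_off
go([.5516,-.2206,.1605]); print(sign_off())"
```

```text
13.1 [ 0.5519 -0.2208  0.1613] [-0.94  0.2  -0.09] [-0.04  0.01 -0.01] 0.015071469345295012
shift scaled [ 0.0067  0.0018 -0.002 ] turn scaled [0.0004 0.0004 0.0006]
the job is handed in; nothing more can be done
None
```

I squeezed the clip fully open on the divider and lifted it straight off. I carried it to the card stand farthest to the robot's left, at about (0.552, −0.221), and lowered it astride the card's top edge. It is still held gaping there at 60 N, and I handed in at 13.1 s.

**Last checks:**
- **Position:** the clip is within about 1 mm of the card's middle and its middle plane. It is aligned to about 0.001 rad by the tool pose.
- **Clearance:** there is visible daylight on both sides of the card in both views. The contact force is at noise level (about 1 N), and the stand's measured position did not change.
- **Depth:** the jaw ends are about 9 mm below the edge, good to 1–2 mm.
- **Not re-measured:** I did not measure the other things in the drawer again after the lift. The forces read at the checks stayed at noise level.

**Disagreements with the text:**
- **Fingertips:** in all three cameras the real fingertips stood about 38–50 mm behind the reported TCP, depending on opening. I went by the images.
- **Grip opening:** it reads 15 mm against the 18 mm expected across the squeezed tails. The pictures show the tails at their stop and the jaws wide open.

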